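# Pin the pull handle to the sample slide and hold it out at the load mark

## Robot

A 6-joint arm with a two-finger parallel gripper is mounted at the origin on the work surface. World frame = base frame: x ahead of the robot, y to its left, z up, the work surface at z = 0. Lengths are in m, angles in rad, forces in N, time in s.
With the tool pointing down it reaches from about 0.375 to 0.975 m from the base axis. Payload 3.8 kg.
Tool frame: the origin (TCP) lies midway between the tips of the shut fingers; the grasp point (between the pads) lies 19 mm behind it; z points along the fingers, y is the line along which they close (so a half turn about z gives the same grasp; the last joint's range is limited). The gripper opens to 85 mm and grips with 20 to 120 N. Pads are 22 mm wide; open, the fingers measure 114 mm over their backs; the gripper's body (76 mm by 85 mm) begins 54 mm behind the grasp point. The pads swing forward as they close: fully open they stand 13 mm farther back than shut.
Start: joints at [-0.037, 0.264, 1.604, -0, 1.274, -0.037], TCP at [0.675, -0, 0.205] pointing down, gripper open.
Joint ranges: [-2.63, 2.63], [-0.94, 2.18], [0.31, 2.57], [-1.31, 4.45], [0, 2.66], [-2.55, 2.55]. Speed limits (rad/s): [2.57, 2.57, 3.14, 3.14, 3.14, 3.14].

## Interface

Orientations are given as a rotation vector (axis times angle).
In Python, from workcell import status, read_camera, workorder, masks_of gives the robot as it stands.
- The arm moves only by the tool drive_tool, never from a script. Its argument "rows" is a list of rows, each a list of 7 numbers: the turn, a rotation vector about the tool's x, y, z in degrees, then the shift along the tool's x, y, z in m, then the opening, from 0 (shut) to 1 (fully open). In form: [[ax, ay, az, tx, ty, tz, claw], ...]. A call has 1 to 8 rows; each row shifts and turns the commanded pose from where the row before left it, along the tool's axes as they then stand; what a row does not reach is not made up. A row lasts 1/12 s, in which the tool goes at most 41.7 mm and 7.16 degrees, less where a joint would pass 70% of its speed; a pose out of reach is approached as far as the arm can. A call is refused whole if a number of a shift passes 0.0417 or a number of a turn 7.16, either way. A call with a gripper value outside its range is refused whole. The fingers move at their own pace and stop on an object; "force" is the grip in N (left out, the last holds). Time passes only in rows, so rows that do not move let the fingers close. It gives the time, the measured TCP pose, the force, the opening and the grip force at its end, in the units of the state.
- status.read_state(): the state, without advancing time (a new reading comes with each control period).
- read_camera(name): name is "scene" or "side" or "wrist"; returns a dict with "color" (420x560x3 uint8, red, green, blue), "intrinsics" (3x3 intrinsics, pixels), "world_from_camera" (4x4, takes a point from camera to world coordinates); the wrist camera has in their place "mount" (4x4, takes a point from camera to tool coordinates, whose origin is the TCP and whose axes are the flange's). Camera axes: x right, y up, looking along -z (the intrinsics and any distortion apply to the point x, -y, -z); pixel columns grow to the right and rows downward; lengths in m; the calibration is good to about 2 mm. The wrist camera is an equidistant fisheye: a pixel r from the principal point sees the ray r / f radians off the axis. A picture is of the moment at which its call begins: read the wrist's pose just before it. There is no depth.
- workorder.finish_job(): hands the job in; it is judged then, once.
Trained networks look in a picture, given as the dict that the camera call returned (one of the last four; its "shot" number tells which), for a name from the list of things; names that differ only in an ending like _2 or _b are one class to them, and where a whole thing is asked for, a point or a joint stands for the part that bears it (a point fixed in the world has none). Each returns a list of dicts, best first, with "score" (0 to 1); they miss things now and then, are a little off and sometimes report something else, mostly with a low value. They report only what shows in the picture. A call takes as long as a camera call. They do not tell look-alikes from the thing itself.
- masks_of(picture, name): "mask" (420x560 bool, what is visible of it) and "bbox" ([left, top, right, bottom] in pixels, round what is visible of it).
The state is a dict: "time": time; "q": joint angles; "joint_vel": joint speeds; "joint_torque": joint torques, N m; "tool_pos": TCP position; "tcp_rot": TCP orientation; "wrist_force": force on the tool from outside, world axes, zero at the start; "torque": the same for the moment, N m; "width": opening from 0.0 (shut) to 1.0 (fully open); "grip_force": force on a finger pad.
Only numpy, scipy, OpenCV 4.12 (cv2) and the standard library are available. Lean on these libraries where they do the work, as an engineer would, in place of code of your own. Each camera call takes 0.05 s, during which the arm holds its last target. There are 200 camera calls.

## Task

I want to change the sample in the magnet chamber. Take the headed pin with the black knob out of the drilled block and push it down through the fork of the pull handle and the lug of the sample slide until its head sits fully home on the fork; then pull the black handle out against the spring until the slide's pointer stands at the red clip on the scale, and finish while still holding the handle there, because the slide springs back if you let go. Leave the other things on the bench where they are.

Things in the scene. Friction and masses are not known exactly. Their poses are not given: they have to be found in the camera images.
- pin: Headed pin, about 60 g: steel shank 10 mm across and 36 mm long, its last 5 mm tapered, under a black knob 20 mm across and 24 mm tall with an orange band. Origin: centre of the knob's underside (seating face), z up; shank down to -36 mm, knob up to +24 mm. It starts upright in an end hole of the block, knob resting on the block's top, 45 mm above the bench.
- block: Fixed aluminium tool block, 160 x 46 x 45 mm, with three upright holes 11.5 mm wide and 41 mm deep in a row along its x axis at -55, 0 and +55 mm. Origin: centre of the underside. The pin stands in one end hole, a driver in the other; which is which varies.
- rig: Fixed aluminium sample chamber, 220 deep x 260 wide x 275 mm tall (stub on its lid up to 330 mm), with a slide bed 80 mm wide, 45 mm high (rail 60 mm), standing out 355 mm from its front. Origin: on the bench below the middle of the front face. x points into the chamber; slide and pull handle run out along -x.
- puller: Pull-handle carriage: fork of two aluminium plates (30 mm wide, 8 mm thick, 12 mm apart) astride the slide's lug, and a black bar handle. Slides out along the rig's -x, 130 mm, about 1 N friction, no spring; starts home, holes aligned. Origin: centre of the hole (11.5 mm, through both plates) in the fork's top face, 102 mm above the bench; axes as the rig's. Pin home: its origin is here.
- handle (a point): Centre of the puller's black bar handle (14 mm thick along x, 84 mm long along y, 18 mm tall), at (-85, 0, +35) mm from the puller's origin, 137 mm above the bench. Posts at y = +-36 mm, 64 mm free between them, 36 mm free below the bar. Grip it from above, fingers closing along x.
- lug_hole (a point): Centre of the hole (11.5 mm wide) in the top face of the slide's lug, 92 mm above the bench, between the fork's plates (8 mm thick lug, 2 mm of air above and below). It moves with the slide.
- slide (a joint): How far the sample slide is drawn out of the chamber, in m: 0 at home (as it starts), at most 0.13. A spring pulls it home with 3 N at 0 and 0.5 N more for every 10 mm. Only the pin couples the puller to it, with 1 to 3 mm of play.
- pointer (a point): Tip of the slide's black pointer over the white scale, 52 mm above the bench; it moves with the slide.
- mark: Red clip on the white scale beside the bed: 10 mm wide along the slide's travel, fixed for the run, 75 to 115 mm out from the pointer's home. Origin: mid width; axes parallel to the rig's. The pointer is at the clip when its x in the clip's frame is within half the clip's width of 0.
- driver: Bystander: stubby driver with a blue handle 26 mm in diameter and 42 mm tall, standing in the block's other end hole. Origin: underside of the handle.
- blank_flange: Bystander: round aluminium blanking flange, 55 mm in diameter, 16 mm tall, lying on the bench. Origin: underside.
- clamp: Bystander: aluminium ring clamp, about 75 mm in diameter, 16 mm tall, lying on the bench. Origin: underside.
- sample_case: Bystander: flat black case with a clear lid, 70 x 95 x 26 mm. Origin: underside.
- meter: Bystander: yellow hand-held meter, 160 x 78 x 40 mm. Origin: underside.
- screwdriver: Bystander: screwdriver lying on the bench.
Things that resemble listed ones, but are neither listed nor needed, are in the scene too. Leave any green look-alike of the pin alone.

How it is judged:
By the outcome, as a careful person would: the job done as asked, in the order asked, and still so for the second after the job is handed in, while the arm keeps its last pose, push and grip.
It also fails if it takes over 51 s, if anything falls off the work surface, if the arm or the gripper's body presses on something with over 40 N, if the wrist force passes 120 N, or if a joint passes its speed limit or range.

## Working session

There is one attempt and no reset: what is moved stays moved. The work goes in short steps, Python scripts to look and compute and a tool call to move; the robot and the scene stay as the last step left them, time stands still between calls to the robot, and variables do not carry over. Pictures are saved under pics/ and viewed, at most 10 in all, crops included, and the job is handed in when it is done.

Besides the shell and the picture viewer there is one more tool, called after "Call:" in YAML: its name, and indented under it one key for each argument. drive_tool: Moves the arm, as the interface text tells. Its arguments: {"type":"object","properties":{"rows":{"type":"array"},"force":{"type":"number"}},"required":["rows"]}

```bash
mkdir -p pics; ls
cat > h.py <<'E'
import numpy as np, cv2
from workcell import status, read_camera, workorder, masks_of
from scipy.spatial.transform import Rotation as R
def shot(n):
    s=status.read_state(); p=read_camera(n); p['state']=s
    return p
def save(p,f): cv2.imwrite('pics/'+f,p['color'][:,:,::-1])
def ray(p,u,v):
    K=np.array(p['intrinsics']); T=np.array(p['world_from_camera'])
    d=np.array([(u-K[0,2])/K[0,0],-(v-K[1,2])/K[1,1],-1.])
    return T[:3,3],T[:3,:3]@d
def atz(p,u,v,z):
    o,d=ray(p,u,v); return o+d*(z-o[2])/d[2]
def proj(p,X):
    K=np.array(p['intrinsics']); T=np.array(p['world_from_camera'])
    c=(np.array(X)-T[:3,3])@T[:3,:3]; c=c*[1,-1,-1]
    return (K@(c/c[2]))[:2]
E
python3 - <<'E'
from h import *
for n in ['scene','side']:
    p=shot(n); save(p,n+'0.png'); print(n,{k:v for k,v in p.items() if k not in('color','state')})
    for o in ['pin','block','handle','puller','mark','driver','pointer']:
        for m in masks_of(p,o)[:3]: print(o,round(m['score'],2),np.round(m['bbox']))
print(p['state'])
E
```

```text
pics
scene {'intrinsics': array([[470.11599606,   0.        , 276.39262611],
       [  0.        , 470.11599606, 202.99678677],
       [  0.        ,   0.        ,   1.        ]]), 'world_from_camera': array([[ 0.77412283, -0.47044961,  0.42356936,  0.93855879],
       [ 0.63298089,  0.58403355, -0.50817321, -0.55155303],
       [-0.00830883,  0.6614998 ,  0.74989931,  0.82197726],
       [ 0.        ,  0.        ,  0.        ,  1.        ]]), 'shot': 1}
pin 0.56 [189. 377. 200. 397.]
pin 0.43 [195. 332. 207. 346.]
block 0.56 [152. 287. 225. 372.]
block 0.39 [253. 349. 283. 381.]
handle 0.73 [335. 170. 382. 227.]
puller 0.63 [333. 169. 382. 229.]
mark 0.51 [385. 211. 395. 222.]
driver 0.6 [157. 287. 171. 308.]
pointer 0.91 [360. 158. 394. 189.]
side {'intrinsics': array([[390.80900765,   0.        , 278.19483216],
       [  0.        , 390.80900765, 213.88194949],
       [  0.        ,   0.        ,   1.        ]]), 'world_from_camera': array([[ 0.99600886,  0.06307595, -0.06314883,  0.47239907],
       [-0.08898567,  0.64689604, -0.75736851, -0.77869146],
       [-0.00692101,  0.759
[... 416 characters left out ...]
.4, 'q': array([-3.68958553e-02,  2.64043884e-01,  1.60415666e+00, -4.87641530e-05,
        1.27368237e+00, -3.69132003e-02]), 'joint_vel': array([-6.60844925e-04, -1.91089459e-03, -3.03639692e-03, -7.19262779e-04,
        9.64355855e-05,  1.37853264e-03]), 'joint_torque': array([ 1.83746010e-05, -5.14247310e+01, -3.67013597e+01, -5.16897808e-05,
        4.89075013e-03, -3.97183555e-05]), 'tool_pos': array([ 6.74909165e-01, -1.31398479e-05,  2.04997935e-01]), 'tcp_rot': array([-2.22127838e+00, -2.22134864e+00,  3.63917129e-04]), 'wrist_force': array([-0.00610009, -0.00767905, -0.07975141]), 'torque': array([0.03910814, 0.02376231, 0.01037783]), 'grip_force': 0.0, 'width': 1.0030798870027982}
```

View pics/scene0.png

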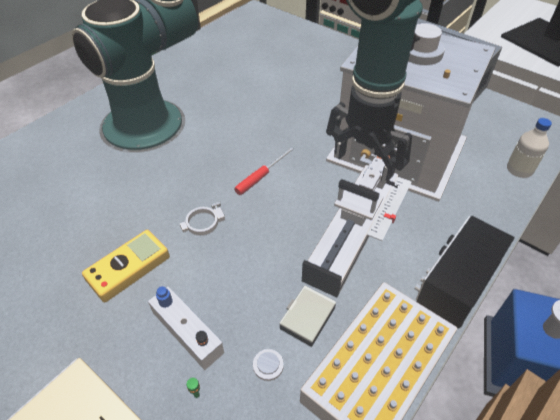

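View pics/side0.png

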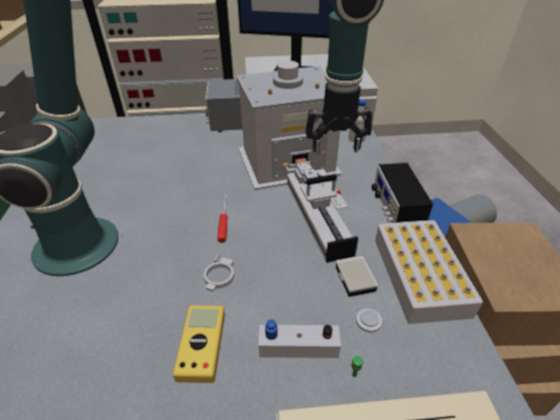

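The scene view shows the black pin knob at (202,338) and the driver at (163,293). The green look-alike is at (193,385), the handle at (358,190) and the red clip at (390,216). The side view shows the pin at (328,331) and the handle at (322,184). I'll zoom in on both.

Run:
```python
from h import *
a=cv2.imread('pics/scene0.png');b=cv2.imread('pics/side0.png')
def c(i,x,y,w,h,s): return cv2.resize(i[y:y+h,x:x+w],(w*s,h*s),interpolation=cv2.INTER_CUBIC)
o=np.vstack([np.hstack([c(a,315,140,100,75,4),c(b,275,145,100,75,4)]),np.hstack([c(a,145,280,100,75,4),c(b,255,305,100,75,4)])])
cv2.imwrite('pics/z.png',o)
def tri(P,Q,a,b):
    o1,d1=ray(P,*a);o2,d2=ray(Q,*b)
    s=np.linalg.lstsq(np.c_[d1,-d2],o2-o1,rcond=None)[0]
    x,y=o1+s[0]*d1,o2+s[1]*d2; return np.round((x+y)/2,4),round(np.linalg.norm(x-y),4)
P=shot('scene');Q=shot('side')
for n,u,v in [('pin',(202,338),(328,331)),('driver',(163,293),(271,327)),('handle',(358,190),(321,184)),('bedfront',(321,279),(341,246)),('clip',(390,216.5),(341,193.5))]:
    print(n,tri(P,Q,u,v))
print(atz(P,390,216.5,.05),atz(P,202,338,.057),atz(P,358,187,.146))
print(atz(Q,328,331,.057))
```

```text
pin (array([ 0.6036, -0.3557,  0.0572]), np.float64(0.0002))
driver (array([ 0.492 , -0.3431,  0.0698]), np.float64(0.0025))
handle (array([0.6533, 0.0483, 0.1215]), np.float64(0.0103))
bedfront (array([ 0.6853, -0.1142,  0.0379]), np.float64(0.0084))
clip (array([0.7205, 0.0812, 0.0588]), np.float64(0.0088))
[0.71526593 0.093704   0.05      ] [ 0.6035915  -0.35569988  0.057     ] [0.65549426 0.04010966 0.146     ]
[ 0.60362133 -0.35541213  0.057     ]
```

View pics/z.png

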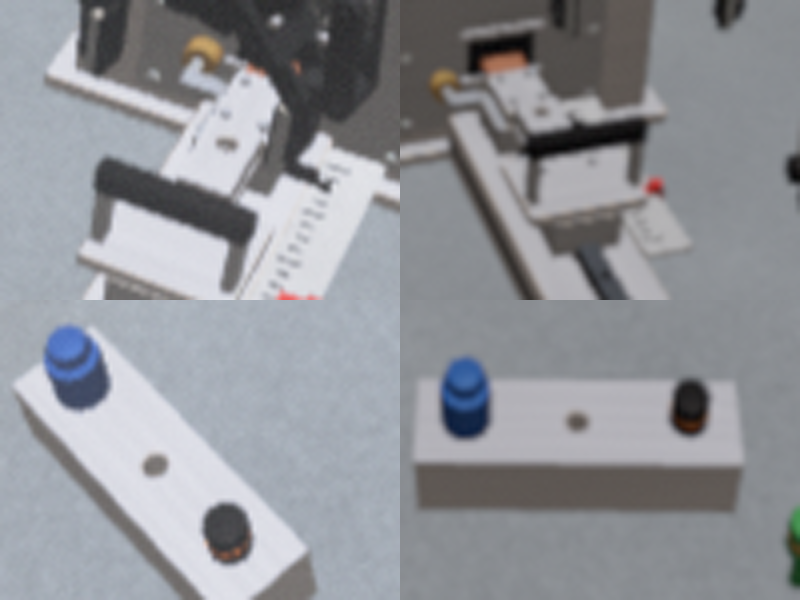

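```bash
cat >> h.py <<'E'
def tri(P,Q,a,b):
    o1,d1=ray(P,*a);o2,d2=ray(Q,*b)
    s=np.linalg.lstsq(np.c_[d1,-d2],o2-o1,rcond=None)[0]
    x,y=o1+s[0]*d1,o2+s[1]*d2; return np.round((x+y)/2,4),round(np.linalg.norm(x-y),4)
E
python3 - <<'E'
from h import *
P=shot('scene');Q=shot('side')
for n,u,v,z in [('hole',(371.75,176),(310.25,172.75),.102),('hl',(342,183.75),(308.25,180.75),.137),('hr',(376.25,195.5),(335.5,178.25),.137),('blockhole',(183.75,321),(299.3,335.5),.045)]:
    print(n,tri(P,Q,u,v),atz(P,*u,z),atz(Q,*v,z))
print(atz(P,396,185,.052))
print(R.from_rotvec(Q['state']['tcp_rot']).as_matrix().round(3), shot('wrist')['mount'], shot('wrist')['intrinsics'])
E
```

```text
hole (array([0.6405, 0.1288, 0.0976]), np.float64(0.0002)) [0.64237045 0.12454224 0.102     ] [0.63927517 0.12260231 0.102     ]
hl (array([0.6201, 0.0384, 0.1349]), np.float64(0.0019)) [0.6217972  0.03544588 0.137     ] [0.61933865 0.03691837 0.137     ]
hr (array([0.6927, 0.0509, 0.1331]), np.float64(0.0059)) [0.69211632 0.05100191 0.137     ] [0.69171815 0.04095003 0.137     ]
blockhole (array([ 0.5478, -0.3498,  0.0413]), np.float64(0.001)) [ 0.54932101 -0.35028737  0.045     ] [ 0.54761701 -0.35258092  0.045     ]
[0.67936116 0.18121705 0.052     ]
[[-0.  1.  0.]
 [ 1.  0.  0.]
 [ 0.  0. -1.]] [[-2.19332115e-03  9.63871278e-01  2.66359434e-01  6.75174808e-02]
 [ 9.99997558e-01  2.04191591e-03  8.45367827e-04 -3.21907208e-04]
 [ 2.70942203e-04  2.66360638e-01 -9.63873403e-01 -1.68703329e-01]
 [ 0.00000000e+00  0.00000000e+00  0.00000000e+00  1.00000000e+00]] [[325.1922621    0.         286.73239026]
 [  0.         325.1922621  207.94343154]
 [  0.           0.           1.        ]]
```

```bash
cat >> h.py <<'E'
def wray(p,u,v):
    K=np.array(p['intrinsics']);M=np.array(p['mount']);s=p['state']
    x,y=u-K[0,2],v-K[1,2];r=np.hypot(x,y);t=r/K[0,0]
    d=np.array([np.sin(t)*x/r,-np.sin(t)*y/r,-np.cos(t)])
    Rt=R.from_rotvec(s['tcp_rot']).as_matrix()
    return np.array(s['tool_pos'])+Rt@M[:3,3],Rt@M[:3,:3]@d
def watz(p,u,v,z):
    o,d=wray(p,u,v); return o+d*(z-o[2])/d[2]
def wproj(p,X):
    K=np.array(p['intrinsics']);M=np.array(p['mount']);s=p['state']
    Rt=R.from_rotvec(s['tcp_rot']).as_matrix()
    c=((np.array(X)-s['tool_pos'])@Rt-M[:3,3])@M[:3,:3]
    t=np.arctan2(np.hypot(c[0],c[1]),-c[2]);a=np.array([c[0],-c[1]])/np.hypot(c[0],c[1])
    return K[:2,2]+K[0,0]*t*a
E
python3 - <<'E'
from h import *
p=shot('wrist'); save(p,'w0.png')
for o in ['pin','block','handle','puller','mark','driver','pointer','lug_hole']:
        for m in masks_of(p,o)[:2]: print(o,round(m['score'],2),np.round(m['bbox']))
E
```

```text
block 0.31 [ 57.  57.  82. 209.]
handle 0.98 [200.  34. 316. 175.]
puller 0.8 [202.  34. 318. 177.]
mark 0.83 [313.  86. 337. 103.]
mark 0.23 [110.   0. 345. 307.]
pointer 0.6 [187.   0. 288.  52.]
lug_hole 0.64 [183.   2. 294.  55.]
```

View pics/w0.png

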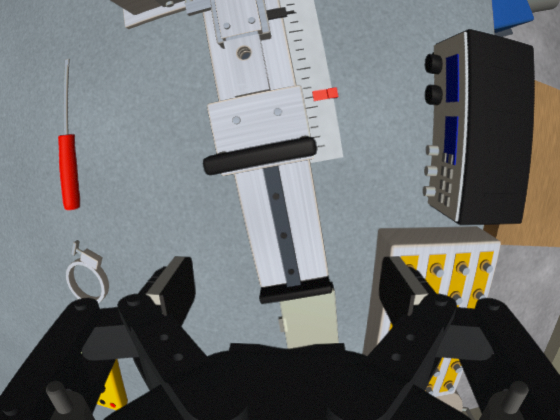

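Call:
drive_tool:
  rows:
    - [0,0,0,-0.0395,-0.0079,0,1]
    - [0,0,0,-0.0395,-0.0079,0,1]
    - [0,0,0,-0.0395,-0.0079,0,1]
    - [0,0,0,-0.0395,-0.0079,0,1]
    - [0,0,0,-0.0395,-0.0079,0,1]
    - [0,0,0,-0.0395,-0.0079,0,1]
    - [0,0,0,-0.0395,-0.0079,0,1]
    - [0,0,0,-0.0395,-0.0079,0,1]

```text
time: 2.22
tool_pos: [0.6112, -0.3178, 0.2054]
tcp_rot: [2.221, 2.221, 0.0]
wrist_force: [0.7, -0.8, -0.4]
width: 0.997
grip_force: 0.0
```

Call:
drive_tool:
  rows:
    - [0,0,0,-0.0395,-0.0079,0,0.6]
    - [0,0,6.75,0,0,0.007,0.6]
    - [0,0,6.75,0,0,0.007,0.6]
    - [0,0,6.75,0,0,0.007,0.6]
    - [0,0,6.75,0,0,0.007,0.6]
    - [0,0,6.75,0,0,0.007,0.6]
    - [0,0,6.75,0,0,0.007,0.6]
    - [0,0,6.75,0,0,0.007,0.6]

```text
time: 2.88
tool_pos: [0.6039, -0.3556, 0.1558]
tcp_rot: [-2.929, -1.136, 0.0]
wrist_force: [0.6, 0.5, -1.0]
width: 0.599
grip_force: 0.0
```

Call:
drive_tool:
  rows:
    - [0,0,6.75,0,0,0.007,0.6]
    - [0,0,6.75,0,0,0.007,0.6]
    - [0,0,6.75,0,0,0,0.6]
    - [0,0,6.75,0,0,0,0.6]
    - [0,0,6.75,0,0,0,0.6]
    - [0,0,0,0,0,0,0.6]

```text
time: 3.38
tool_pos: [0.6039, -0.3555, 0.1421]
tcp_rot: [-3.132, -0.242, 0.0]
wrist_force: [0.6, 0.6, -0.8]
width: 0.605
grip_force: 0.0
```

Run:
```python
from h import *
p=shot('wrist'); save(p,'w1.png'); s=p['state']; print(s['time'],s['tool_pos'],s['width']); print(R.from_rotvec(s['tcp_rot']).as_matrix().round(3))
for m in masks_of(p,'pin')[:3]+masks_of(p,'block')[:1]: print(round(m['score'],2),np.round(m['bbox']))
for X in [(.604,-.356,.069),(.604,-.356,.045),(.548,-.351,.045)]: print(wproj(p,X))
```

```text
3.3833 [ 0.60388414 -0.3554727   0.14205208] 0.6046942202481173
[[ 0.988  0.154 -0.   ]
 [ 0.154 -0.988  0.   ]
 [-0.    -0.    -1.   ]]
0.69 [360. 153. 389. 180.]
0.62 [273. 194. 298. 224.]
0.8 [232. 162. 321. 334.]
[287.86757296 208.16631594]
[287.77264203 200.55490574]
[272.72062198 259.75112803]
```

View pics/w1.png

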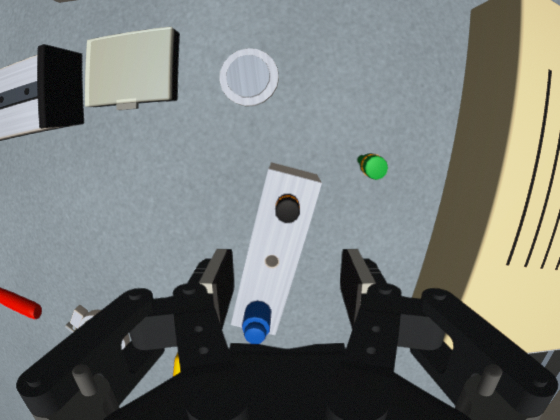

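The wrist view shows the black knob at (288,208), which matches the projection of my estimate. Its driver neighbour is at (256,320) and the green look-alike at (374,167). I'm descending, gripping and lifting.

Call:
drive_tool:
  rows:
    - [0,0,0,0,0,0.025,0.5]
    - [0,0,0,0,0,0.025,0.5]
    - [0,0,0,0,0,0.025,0.5]
    - [0,0,0,0,0,0.013,0.5]
    - [0,0,0,0,0,0.005,0.5]
    - [0,0,0,0,0,0,0.4]

```text
time: 4.03
tool_pos: [0.6028, -0.3548, 0.0474]
tcp_rot: [-3.13, -0.248, 0.004]
wrist_force: [-0.4, 0.3, 0.4]
width: 0.403
grip_force: 0.0
```

Call:
drive_tool:
  rows:
    - [0,0,0,0,0,0,0]
    - [0,0,0,0,0,0,0]
    - [0,0,0,0,0,0,0]
    - [0,0,0,0,0,0,0]
    - [0,0,0,0,0,0,0]
    - [0,0,0,0,0,0,0]
  force: 50

```text
time: 4.53
tool_pos: [0.6043, -0.3557, 0.0499]
tcp_rot: [3.131, 0.247, 0.001]
wrist_force: [0.5, 0.0, -0.5]
width: -0.0
grip_force: 0.0
```

Run:
```python
from h import *
s=status.read_state(); print(s['width'],s['grip_force'],s['tool_pos'],s['wrist_force'])
w=dict(shot('wrist')); w['state']=dict(tool_pos=np.array([.6749,0,.205]),tcp_rot=np.array([-2.22127838e+00,-2.22134864e+00,3.6e-4]))
for n,u,v,z in [('hole',244,52,.102),('hl',207,165.5,.140),('hr',313,147,.140),('ptr',296,13,.052),('clip',325,94.5,.052),('bed',262,296,.06),('bedr',331,286,.06)]: print(n,watz(w,u,v,z).round(4))
```

```text
-0.0002421571299382922 0.0 [ 0.60426183 -0.35570725  0.04993278] [ 0.5341151   0.03685304 -0.46392067]
hole [0.6395 0.1257 0.102 ]
hl [0.6158 0.0351 0.14  ]
hr [0.6935 0.0478 0.14  ]
ptr [0.684  0.1772 0.052 ]
clip [0.7121 0.093  0.052 ]
bed [ 0.6467 -0.1214  0.06  ]
bedr [ 0.7231 -0.109   0.06  ]
```

The fingers shut completely without catching the knob, so I need a look.

Run:
```python
from h import *
a=shot('scene')['color'];b=shot('side')['color'];w=shot('wrist');print(w['state']['tool_pos'])
def c(i,x,y,w,h,s): return cv2.resize(i[y:y+h,x:x+w],(w*s,h*s),interpolation=cv2.INTER_CUBIC)
o=np.vstack([np.hstack([c(a,150,240,100,130,3)[:300],c(b,250,250,130,100,3)]),c(w['color'],150,150,230,100,3)[:, :690]])if 0 else np.hstack([c(a,145,260,120,130,3),c(b,255,260,120,130,3)])
cv2.imwrite('pics/z1.png',o[:,:,::-1])
```

```text
[ 0.60389898 -0.35549781  0.04931071]
```

View pics/z1.png

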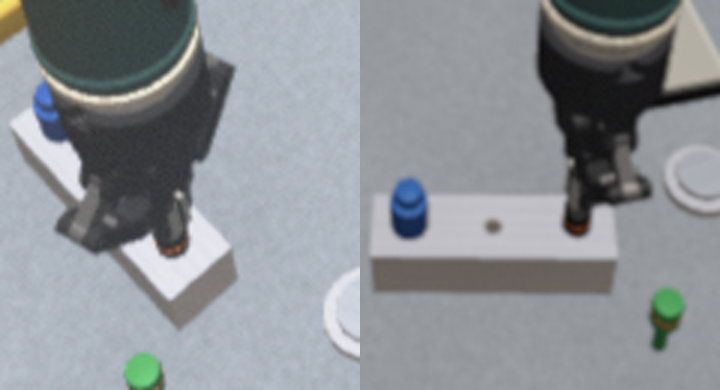

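Inconclusive: the knob is still seated at about (577,222) in the crop, with the fingers beside or above it. The wrist view should show which.

Run:
```python
from h import *
w=shot('wrist');s=w['state'];print(s)
cv2.imwrite('pics/w2.png',cv2.resize(w['color'][100:370,130:450],(800,675)[:2] if 0 else (711,600),interpolation=cv2.INTER_CUBIC)[:,:,::-1])
print(wproj(w,s['tool_pos']),wproj(w,(.604,-.356,.069)))
```

```text
{'time': 4.7333, 'q': array([-5.67626789e-01,  4.35167452e-01,  1.67719638e+00, -1.91555289e-05,
        1.02925932e+00,  8.46117427e-01]), 'joint_vel': array([ 0.00055983,  0.00250206, -0.00013331,  0.00106215, -0.00157898,
       -0.00074533]), 'joint_torque': array([ 9.20285602e-04, -5.68468952e+01, -3.29961205e+01, -1.57007395e-05,
       -1.61795058e-03, -2.89212194e-04]), 'tool_pos': array([ 0.60384916, -0.35550576,  0.04921699]), 'tcp_rot': array([-3.13190510e+00, -2.46458470e-01,  5.37761094e-05]), 'wrist_force': array([ 0.06059052,  0.54043156, -0.34644207]), 'torque': array([-0.04404674,  0.01151809, -0.05054883]), 'grip_force': 0.0, 'width': 7.415678454384803e-05}
[287.33394924 243.26816545] [288.42950572 257.69254338]
```

View pics/w2.png

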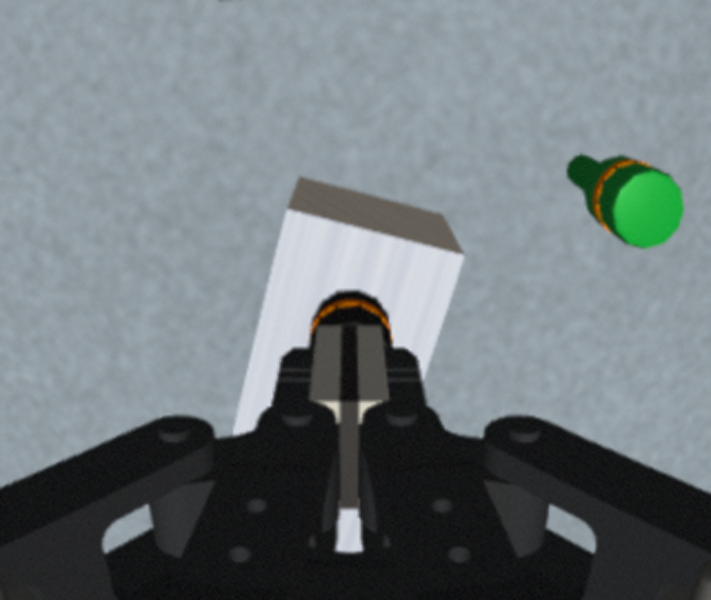

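Run:
```python
from h import *
w=shot('wrist');s=w['state'];Rt=R.from_rotvec(s['tcp_rot']).as_matrix()
T=lambda x,y,z: wproj(w,s['tool_pos']+Rt@np.array([x,y,z])).round(1)
for z in (-.03,-.02,-.01,0,.004): print(z,'tips',T(.011,0,z),T(-.011,0,z))
for z in (.069,.057,.045,.035,.025): print(z,'knob far',T(.0105,0,s['tool_pos'][2]-z),'near',T(-.0095,0,s['tool_pos'][2]-z), 'left', T(0,-.01,s['tool_pos'][2]-z))
```

```text
-0.03 tips [287.4 245.1] [287.5 286.9]
-0.02 tips [287.4 237.5] [287.4 277.4]
-0.01 tips [287.3 230.7] [287.4 268.9]
0 tips [287.3 224.6] [287.4 261.2]
0.004 tips [287.3 222.3] [287.4 258.3]
0.069 knob far [287.4 238.3] near [287.4 274.7] left [267.4 257.9]
0.057 knob far [287.3 230.2] near [287.4 264.7] left [268.7 248.7]
0.045 knob far [287.3 223.1] near [287.3 255.8] left [269.8 240.6]
0.035 knob far [287.3 217.8] near [287.3 249.2] left [270.6 234.6]
0.025 knob far [287.2 213. ] near [287.3 243.1] left [271.3 229.1]
```

The fingers are shut and the knob shows below and beyond the tips, at crop (352,310). The tips therefore sit higher than the nominal TCP, just above the knob. I'll reopen and creep down while watching the force.

Call:
drive_tool:
  rows:
    - [0,0,0,0,0,0,0.45]
    - [0,0,0,0,0,0,0.45]
    - [0,0,0,0,0,0,0.45]
    - [0,0,0,0,0,0.004,0.45]
    - [0,0,0,0,0,0.004,0.45]
    - [0,0,0,0,0,0.004,0.45]
    - [0,0,0,0,0,0.002,0.45]
    - [0,0,0,0,0,0,0.45]

```text
time: 5.5
tool_pos: [0.6031, -0.355, 0.0339]
tcp_rot: [-3.131, -0.246, 0.002]
wrist_force: [-0.1, 0.1, -0.8]
width: 0.447
grip_force: 0.0
```

Call:
drive_tool:
  rows:
    - [0,0,0,0,0,0,0]
    - [0,0,0,0,0,0,0]
    - [0,0,0,0,0,0,0]
    - [0,0,0,0,0,0,0]
    - [0,0,0,0,0,0,0]
  force: 50

```text
time: 5.92
tool_pos: [0.604, -0.3555, 0.0353]
tcp_rot: [3.132, 0.247, 0.0]
wrist_force: [0.4, -0.7, -1.4]
width: 0.193
grip_force: 48.8
```

Call:
drive_tool:
  rows:
    - [0,0,0,0,0,0,0.4]
    - [0,0,0,0,0,0,0.4]
    - [0,0,0,0,0,0.003,0.4]
    - [0,0,0,0,0,0.003,0.4]
    - [0,0,0,0,0,0,0.4]

```text
time: 6.33
tool_pos: [0.6033, -0.3552, 0.0282]
tcp_rot: [-3.131, -0.246, 0.002]
wrist_force: [-0.8, -0.0, -0.5]
width: 0.398
grip_force: 0.0
```

Call:
drive_tool:
  rows:
    - [0,0,0,0,0,0,0]
    - [0,0,0,0,0,0,0]
    - [0,0,0,0,0,0,0]
    - [0,0,0,0,0,0,0]
    - [0,0,0,0,0,0,0]
  force: 60

```text
time: 6.75
tool_pos: [0.6038, -0.3555, 0.0291]
tcp_rot: [-3.132, -0.246, 0.0]
wrist_force: [-0.5, 0.4, -1.2]
width: 0.205
grip_force: 58.6
```

Run:
```python
from h import *
w=shot('wrist');s=w['state'];print(s['tool_pos'],s['width'],s['grip_force'],s['wrist_force'])
b=shot('side')['color']; a=shot('scene')['color']
def c(i,x,y,w,h,W,H): return cv2.resize(i[y:y+h,x:x+w],(W,H),interpolation=cv2.INTER_CUBIC)
cv2.imwrite('pics/z3.png',np.hstack([c(w['color'],220,190,140,140,400,400),c(b,290,290,80,80,400,400)])[:,:,::-1])
```

```text
[ 0.6037867  -0.35545242  0.02906116] 0.2046426111507017 58.57924997806549 [-0.45681789  0.36036314 -1.16678099]
```

View pics/z3.png

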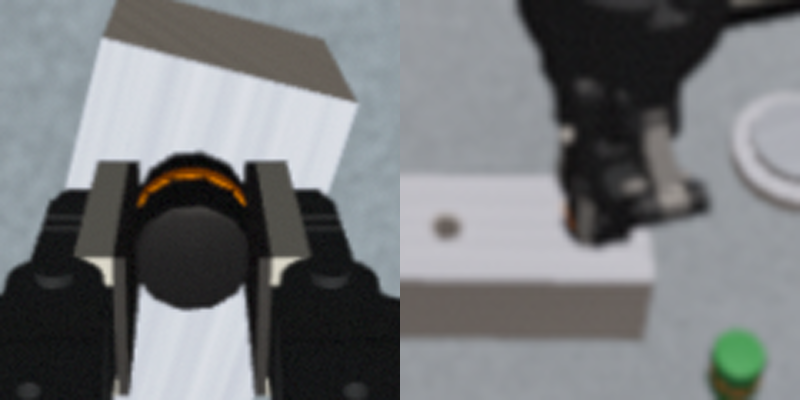

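The knob (191,258 in the left crop) is held squarely between the pads, which clear the block. Next I'll lift it and carry it over the fork.

Call:
drive_tool:
  rows:
    - [0,0,0,0,0,-0.015,0]
    - [0,0,0,0,0,-0.03,0]
    - [0,0,0,0,0,-0.035,0]
    - [0,0,0,0,0,-0.035,0]
    - [0,0,0,0,0,-0.035,0]
    - [0,0,0,0,0,-0.026,0]
    - [0,0,0,0.004,-0.0185,0,0]
    - [0,0,0,0.0088,-0.0375,0,0]

```text
time: 7.57
tool_pos: [0.6091, -0.3021, 0.2101]
tcp_rot: [3.127, 0.239, 0.01]
wrist_force: [1.0, 1.1, -0.7]
width: 0.199
grip_force: 59.7
```

Call:
drive_tool:
  rows:
    - [0,0,0,0.0088,-0.0375,0,0]
    - [0,0,0,0.0088,-0.0375,0,0]
    - [0,0,0,0.0088,-0.0375,0,0]
    - [0,0,0,0.0088,-0.0375,0,0]
    - [0,0,0,0.0088,-0.0375,0,0]
    - [0,0,0,0.0088,-0.0375,0,0]
    - [0,0,0,0.0088,-0.0375,0,0]
    - [0,0,0,0.0088,-0.0375,0,0]

```text
time: 8.23
tool_pos: [0.6295, 0.0115, 0.2057]
tcp_rot: [-3.132, -0.247, 0.0]
wrist_force: [0.8, -0.2, -0.6]
width: 0.198
grip_force: 59.7
```

Call:
drive_tool:
  rows:
    - [0,0,0,0.0088,-0.0375,0,0]
    - [0,0,0,0.0088,-0.0375,0,0]
    - [0,0,0,0.0088,-0.0375,0.01,0]
    - [0,0,0,0,0,0.02,0]
    - [0,0,0,0,0,0,0]
    - [0,0,0,0,0,0,0]

```text
time: 8.73
tool_pos: [0.6368, 0.1247, 0.1738]
tcp_rot: [3.131, 0.249, -0.007]
wrist_force: [0.2, -0.1, -0.9]
width: 0.2
grip_force: 59.7
```

Run:
```python
from h import *
w=shot('wrist');s=w['state'];print(s['tool_pos'],s['width'],s['grip_force'],s['wrist_force']);np.save('w4.npy',w['color'])
print(R.from_rotvec(s['tcp_rot']).as_matrix().round(3))
x0,y0=187,120
cv2.imwrite('pics/w4.png',cv2.resize(w['color'][y0:y0+150,x0:x0+200],(800,600),interpolation=cv2.INTER_CUBIC)[:,:,::-1])
t=s['tool_pos']
print('hole pred',wproj(w,(.6402,.125,.102)),'pin tip',wproj(w,t+[0,0,-.02]),'knob top',wproj(w,t+[0,0,.04]))
```

```text
[0.63683412 0.12466867 0.17376906] 0.20028306516035055 59.700214862823486 [ 0.19436069 -0.1198965  -0.92315612]
[[ 0.987  0.158 -0.004]
 [ 0.158 -0.987 -0.001]
 [-0.004  0.    -1.   ]]
hole pred [287.38123179 204.02868953] pin tip [287.26349069 231.13662223] knob top [287.54083841 276.78085365]
```

View pics/w4.png

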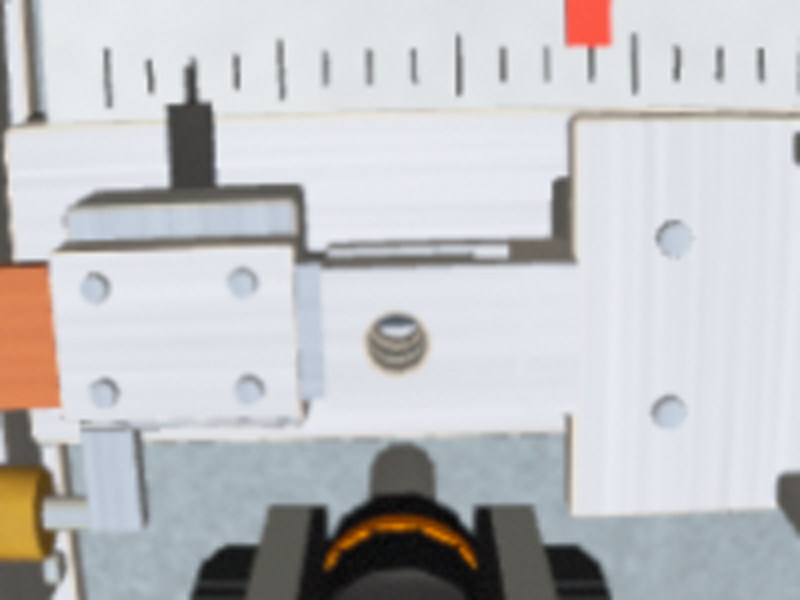

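The wrist crop shows the fork hole at (397,342) and the held pin's tip at (403,445). The pointer tip is at (192,65) and the red clip at 588, and with the ticks 44 px apart that makes about 90 mm. Next is the pin-to-hole offset.

Run:
```python
from h import *
w=shot('wrist');s=w['state'];print(s['tool_pos'])
Rt=R.from_rotvec(s['tcp_rot']).as_matrix();t=s['tool_pos']
g=w['color']
a=np.linspace(0,2*np.pi,73)
for dx in (0,-.001,-.002,-.003):
  for zz,r in ((-.031,.005),(-.036,.003),(-.036,.0035)):
    tz=-(.016+zz)  # tool z of pin point
    q=np.array([wproj(w,t+Rt@np.array([dx+r*np.cos(b),r*np.sin(b),tz])) for b in a])
    print(dx,zz,r,'vmin',q[:,1].min().round(1),'u',q[:,0].min().round(1),q[:,0].max().round(1))
h=watz(w,286.3,205.5,.102); print('hole',h,'tool offset',Rt.T@(h-t))
# shank edges
G=cv2.cvtColor(g,cv2.COLOR_RGB2GRAY)
for v in range(224,246,2): print(v,G[v,276:300])
for v in range(196,216,2): print(v,G[v,274:300])
```

```text
[0.6379862  0.12398449 0.17504531]
0 -0.031 0.005 vmin 226.2 u 279.0 295.6
0 -0.036 0.003 vmin 226.7 u 282.4 292.1
0 -0.036 0.0035 vmin 225.9 u 281.6 293.0
-0.001 -0.031 0.005 vmin 227.8 u 279.0 295.6
-0.001 -0.036 0.003 vmin 228.2 u 282.4 292.1
-0.001 -0.036 0.0035 vmin 227.4 u 281.6 293.0
-0.002 -0.031 0.005 vmin 229.3 u 279.0 295.6
-0.002 -0.036 0.003 vmin 229.7 u 282.4 292.1
-0.002 -0.036 0.0035 vmin 229.0 u 281.6 292.9
-0.003 -0.031 0.005 vmin 230.9 u 279.0 295.6
-0.003 -0.036 0.003 vmin 231.3 u 282.4 292.1
-0.003 -0.036 0.0035 vmin 230.5 u 281.6 292.9
hole [0.6399103  0.12492559 0.102     ] tool offset [ 0.00217806 -0.00065573  0.0730413 ]
224 [231 232 231 231 231 231 232 232 232 231 232 232 232 232 232 231 233 232
 232 232 233 232 233 232]
226 [232 232 231 231 232 231 230 231 231 231 230 230 230 230 230 231 230 231
 231 230 229 229 230 229]
228 [228 228 227 226 227 226 225 225 225 225 225 225 224 222 222 223 223 222
 221 222 222 221 221 220]
230 [176 188 192 191 191 193 196 197 184 178 172 171 161 157 171 187 192 188
 188 188 186 185 182 184]
232 [171 172 172 170 171 156 135 1
[... 1096 characters left out ...]

 219 225 226 227 227 226 226 227]
204 [223 222 220 200 160 151 128 137 168 184 196 199 197 186 152 125 140 150
 189 216 223 224 225 225 226 225]
206 [225 224 215 178 134 117 139 152 149 133 125 126 133 136 155 148 124 128
 174 214 226 227 229 227 228 228]
208 [228 228 220 192 145 135 125 110 112 130 137 137 126 122 113 118 131 131
 187 219 228 229 229 229 229 229]
210 [226 226 224 215 181 133 122 133 139 146 145 148 144 141 143 132 122 168
 207 222 225 227 226 226 226 226]
212 [223 223 223 222 215 193 166 136 117 112 114 113 113 114 136 166 193 213
 221 223 224 223 223 223 223 224]
214 [222 223 223 222 222 221 219 213 202 190 187 187 191 205 212 218 221 223
 224 223 224 224 223 224 224 225]
```

Call:
drive_tool:
  rows:
    - [0,0,0,-0.0055,-0.001,0.015,0]
    - [0,0,0,-0.0055,-0.0009,0.02,0]
    - [0,0,0,0,0,0.01,0]
    - [0,0,0,0,0,0,0]
    - [0,0,0,0,0,0,0]
    - [0,0,0,0,0,0,0]

```text
time: 9.33
tool_pos: [0.6289, 0.1241, 0.1316]
tcp_rot: [-3.132, -0.245, -0.003]
wrist_force: [0.8, -0.0, -0.6]
width: 0.205
grip_force: 59.7
```

Run:
```python
from h import *
w=shot('wrist');s=w['state'];print(s['time'],s['tool_pos'],s['tcp_rot'])
Rt=R.from_rotvec(s['tcp_rot']).as_matrix();t=s['tool_pos']
print('pred hole',wproj(w,(.6415,.1262,.102)))
for dx in (0,-.0015,-.003): 
  a=np.linspace(0,2*np.pi,73);q=np.array([wproj(w,t+Rt@np.array([dx+.005*np.cos(b),.005*np.sin(b),.015])) for b in a]);print(dx,q[:,1].min())
x0,y0=237,150
cv2.imwrite('pics/w5.png',cv2.resize(w['color'][y0:y0+75,x0:x0+100],(800,600),interpolation=cv2.INTER_CUBIC)[:,:,::-1])
```

```text
9.3333 [0.62893348 0.12405106 0.131641  ] [-3.13189365 -0.24499633 -0.00333704]
pred hole [286.94237977 207.23167394]
0 226.17449320676383
-0.0015 228.55181879910182
-0.003 230.91717789680573
```

View pics/w5.png

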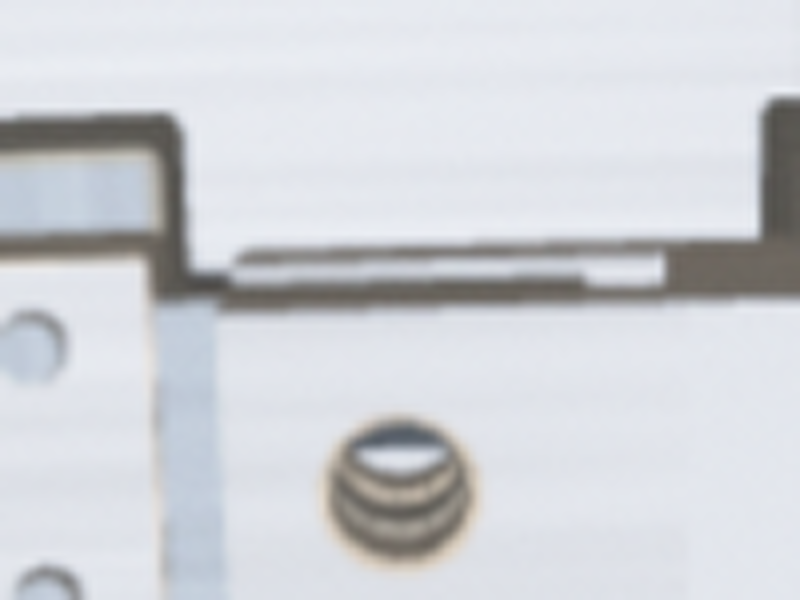

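The fork hole is centred at crop (400,490), which is image (287.0,211.2), and aligned laterally. That was my last picture, so from here I work from numbers only.

Run:
```python
from h import *
w=shot('wrist');s=w['state'];print(s['time'],s['tool_pos'])
Rt=R.from_rotvec(s['tcp_rot']).as_matrix();t=s['tool_pos']
print('hole tool', Rt.T@(watz(w,287.0,211.2,.102)-t))
G=cv2.cvtColor(w['color'],cv2.COLOR_RGB2GRAY).astype(int)
print('col',list(zip(range(198,250),G[198:250,287])))
for v in (232,236,240): print(v,G[v,272:302])
```

```text
9.3833 [0.6291551  0.12425733 0.13190458]
hole tool [ 0.0099973  -0.00013824  0.02993198]
col [(198, np.int64(228)), (199, np.int64(228)), (200, np.int64(225)), (201, np.int64(219)), (202, np.int64(184)), (203, np.int64(128)), (204, np.int64(92)), (205, np.int64(106)), (206, np.int64(192)), (207, np.int64(227)), (208, np.int64(215)), (209, np.int64(161)), (210, np.int64(113)), (211, np.int64(140)), (212, np.int64(153)), (213, np.int64(122)), (214, np.int64(98)), (215, np.int64(121)), (216, np.int64(149)), (217, np.int64(134)), (218, np.int64(108)), (219, np.int64(116)), (220, np.int64(175)), (221, np.int64(211)), (222, np.int64(220)), (223, np.int64(224)), (224, np.int64(224)), (225, np.int64(224)), (226, np.int64(226)), (227, np.int64(227)), (228, np.int64(228)), (229, np.int64(224)), (230, np.int64(184)), (231, np.int64(115)), (232, np.int64(86)), (233, np.int64(86)), (234, np.int64(84)), (235, np.int64(84)), (236, np.int64(85)), (237, np.int64(86)), (238, np.int64(86)), (239, np.int64(85)), (240, np.int64(87)), (241, np.int64(86)), (242, np.int64(84)), (243, np.int64(54)), (244, np.int64(22)), (245, np.int64(7)), (246, np.int64(14)), (247, np.int64(17)), (248, np.int64(34)), (249, np.int64(64))]
232 [231 231 232 231 232 232 231 231 229 209 178 142 103  89  88  86  86  86
  93 110 146 190 226 232 232 232 232 232 232 233]
236 [225 225 225 224 225 224 222 181 116  85  82  82  83  86  85  85  88  86
  86  87  84  83  95 146 201 214 215 214 215 216]
240 [172 171 172 173 174 173 167 123  88  82  84  84  86  85  85  87  88  89
  87  87  84  85  86 109 161 175 178 176 173 173]
```

Call:
drive_tool:
  rows:
    - [0,0,0,0.0065,-0.0003,0,0]
    - [0,0,0,0.0062,0,0,0]
    - [0,0,0,0,0,0,0]
    - [0,0,0,0,0,0,0]
    - [0,0,0,0,0,0.006,0]
    - [0,0,0,0,0,0.006,0]
    - [0,0,0,0,0,0.003,0]
    - [0,0,0,0,0,0,0]

```text
time: 10.1
tool_pos: [0.6395, 0.1266, 0.1136]
tcp_rot: [3.132, 0.247, -0.002]
wrist_force: [0.8, -0.4, -1.9]
width: 0.195
grip_force: 59.7
```

Call:
drive_tool:
  rows:
    - [0,0,0,0,0,0.002,0]
    - [0,0,0,0,0,0,0]

```text
time: 10.27
tool_pos: [0.64, 0.1267, 0.1127]
tcp_rot: [3.132, 0.247, -0.001]
wrist_force: [1.1, 0.6, -1.2]
width: 0.202
grip_force: 59.7
```

Run:
```python
from h import *
w=shot('wrist');s=w['state'];print(s['time'],s['tool_pos'],s['wrist_force'],s['width'])
t=s['tool_pos'];Rt=R.from_rotvec(s['tcp_rot']).as_matrix()
G=cv2.cvtColor(w['color'],cv2.COLOR_RGB2GRAY).astype(int)
print(G[195:255,287])
for v in (222,228,234,238,242): print(v,G[v,270:304])
print(wproj(w,t+Rt@np.array([-.0028,0,t[2]-.102])))
```

```text
10.2667 [0.63996936 0.12673433 0.11274827] [ 1.10851981  0.63034806 -1.22492829] 0.20246875698698757
[230 232 235 233 231 230 225 177 112 109 162 205 189 132  95  94  99 101
 108 162 208 222 223 225 227 228 228 228 228 226 227 225 221 213 196 147
  93  84  83  86  85  85  87  87  88  87  86  73  45  15  14  12  17  35
  63  83 130  81  28  15]
222 [229 228 229 229 229 229 229 228 229 228 229 229 228 228 229 228 229 228
 229 229 228 229 229 229 228 229 229 229 229 229 229 229 229 228]
228 [225 225 225 225 225 223 224 225 225 225 225 225 224 223 221 217 215 213
 213 215 217 218 222 224 225 226 227 226 227 227 227 228 227 227]
234 [224 224 223 224 224 224 223 221 207 164 117  88  82  82  82  82  84  86
  86  86  85  82  84  85 105 115 112 170 205 220 224 224 224 224]
238 [224 225 224 224 224 224 223 212 182 125  86  82  83  83  83  85  87  87
  87  90  88  86  86  84  86 105 136 128 192 218 225 227 228 227]
242 [227 226 226 226 226 226 226 223 197 131  87  83  82  81  82  77  73  73
  69  67  68  73  81  83  84  90 126 189 213 224 226 228 227 227]
[287.3080214  240.95705997]
```

Call:
drive_tool:
  rows:
    - [0,0,0,0,0,0.003,0]
    - [0,0,0,0,0,0.003,0]
    - [0,0,0,0,0,0.003,0]
    - [0,0,0,0,0,0,0]

```text
time: 10.65
tool_pos: [0.64, 0.1267, 0.1034]
tcp_rot: [3.132, 0.247, -0.001]
wrist_force: [1.5, -0.5, -1.3]
width: 0.199
grip_force: 59.7
```

Call:
drive_tool:
  rows:
    - [0,0,0,0,0,0.004,0]
    - [0,0,0,0,0,0.004,0]
    - [0,0,0,0,0,0.004,0]
    - [0,0,0,0,0,0.003,0]
    - [0,0,0,0,0,0,0]

```text
time: 11.07
tool_pos: [0.6401, 0.1266, 0.0883]
tcp_rot: [3.132, 0.247, -0.001]
wrist_force: [1.8, -0.7, -1.8]
width: 0.204
grip_force: 59.7
```

Call:
drive_tool:
  rows:
    - [0,0,0,0,0,0.002,0]
    - [0,0,0,0,0,0.002,0]
    - [0,0,0,0,0,0.001,0]
    - [0,0,0,0,0,0,0]

```text
time: 11.4
tool_pos: [0.6406, 0.1267, 0.0859]
tcp_rot: [3.132, 0.246, 0.001]
wrist_force: [-2.0, -1.4, 6.5]
width: 0.203
grip_force: 60.6
```

Call:
drive_tool:
  rows:
    - [0,0,0,0,0,0.002,0]
    - [0,0,0,0,0,0.002,0]
    - [0,0,0,0,0,0,0]
    - [0,0,0,0,0,0,0]

```text
time: 11.73
tool_pos: [0.6409, 0.1268, 0.0857]
tcp_rot: [3.132, 0.247, 0.003]
wrist_force: [-8.5, -2.7, 23.4]
width: 0.204
grip_force: 62.3
```

Call:
drive_tool:
  rows:
    - [0,0,0,0,0,-0.004,0]
    - [0,0,0,0,0,-0.001,0]
    - [0,0,0,0,0,0,0.5]
    - [0,0,0,0,0,0,0.5]
    - [0,0,0,0,0,0,0.5]
    - [0,0,0,0,0,-0.006,0.5]
    - [0,0,0,0,0,-0.02,0.5]
    - [0,0,0,0,0,-0.034,0.5]

```text
time: 12.4
tool_pos: [0.6363, 0.1263, 0.1405]
tcp_rot: [3.131, 0.246, -0.016]
wrist_force: [0.6, 0.1, -0.2]
width: 0.503
grip_force: 0.0
```

Call:
drive_tool:
  rows:
    - [0,0,0,0,0,-0.01,0.5]
    - [0,0,0,0,0.02,0,0.5]
    - [0,0,0,0,0.035,0,0.5]
    - [0,0,0,0,0.03,0,0.5]
    - [0,0,0,0,0,0,0.5]
    - [0,0,0,0,0,0,0.5]

```text
time: 12.9
tool_pos: [0.6536, 0.0415, 0.1551]
tcp_rot: [-3.132, -0.242, 0.0]
wrist_force: [-0.3, 0.5, -0.4]
width: 0.497
grip_force: 0.0
```

Run:
```python
from h import *
w=shot('wrist');s=w['state'];t=s['tool_pos'];print(s['time'],t,s['wrist_force'],s['width'],s['tcp_rot'])
Rt=R.from_rotvec(s['tcp_rot']).as_matrix()
for n in ('handle','pin','pointer','mark','puller'):
    for m in masks_of(w,n)[:2]:
        b=m['bbox'];z={'handle':.14,'pin':.126,'pointer':.052,'mark':.052,'puller':.102}[n]
        print(n,round(m['score'],2),np.round(b), (Rt.T@(watz(w,(b[0]+b[2])/2,(b[1]+b[3])/2,z)-t)).round(4))
print('bar exp',wproj(w,(.6545,.0428,.146)),'pin exp',wproj(w,(.6406,.1267,.126)))
P=shot('scene');Q=shot('side')
for p in (P,Q):
    for m in masks_of(p,'pin')[:3]: print(round(m['score'],2),np.round(m['bbox']))
    print('exp knob mid',proj(p,(.6406,.1252,.114)))
```

```text
12.9 [0.65364187 0.04149905 0.15510128] [-0.29522813  0.46340477 -0.39717562] 0.497474297575138 [-3.13195423e+00 -2.42073873e-01  1.66416175e-04]
handle 0.63 [150. 154. 307. 295.] [ 0.0059 -0.0352  0.0151]
pin 0.7 [506. 250. 560. 355.] [-0.078   0.2245  0.029 ]
pin 0.61 [148. 209. 184. 242.] [ 0.0001 -0.0814  0.0291]
pointer 0.69 [ 82. 149. 166. 262.] [-0.0052 -0.154   0.1031]
mark 0.82 [227. 107. 241. 140.] [ 0.0652 -0.0443  0.1031]
mark 0.69 [507. 251. 560. 352.] [-0.1306  0.3088  0.103 ]
puller 0.62 [151. 153. 310. 300.] [-0.0083 -0.0414  0.0531]
puller 0.6 [ 80. 148. 168. 261.] [ 0.0086 -0.1263  0.0531]
bar exp [285.3247191  235.83549911] pin exp [159.84790328 225.53654414]
0.55 [187. 374. 199. 400.]
exp knob mid [372.00899753 171.48702118]
0.45 [351. 353. 366. 377.]
exp knob mid [310.77665687 168.65295341]
```

Run:
```python
from h import *
w=shot('wrist');s=w['state'];t=s['tool_pos'];Rt=R.from_rotvec(s['tcp_rot']).as_matrix()
G=cv2.cvtColor(w['color'],cv2.COLOR_RGB2GRAY).astype(int)
for v in range(150,300,12): print(v,G[v,256:330:3])
for v,u in ((170,285),(280,285)): print((Rt.T@(watz(w,u,v,.146)-t)).round(4))
```

```text
150 [212 212 214 214 212 211 214 213 211 209 209 210 210 210 207 210 208 210
 208 210 197 120 124 128 129]
162 [210 209 212 213 212 208 216 210  74  37  25  26  23  71 208 214 211 211
 208 213 213 211 212 212 212]
174 [208 209 212 212 211 209 209  30  39  49  51  50  50  41  23 194 209 211
 184 220 220 220 219 220 219]
186 [208 209 211 211 211 211 212  44  33  47  48  49  47  41  25 192 207 210
 184 212 212 212 210 211 210]
198 [207 209 213 209 210 211 212  73  31  45  45  46  48  46  27 186 207 209
 125  80  79  80  81  80  79]
210 [210 210 212 209 210 211 208 112  26  43  45  45  45  45  32 184 204 209
 172 216 217 217 218 217 217]
222 [213 210 213 210 209 213 209 131  26  40  42  44  45  44  30 166 206 209
 175 216 215 216 214 213 213]
234 [212 208 212 211 206 216 210 176  24  36  42  43  43  40  26 149 205 208
 176 214 215 214 214 214 214]
246 [212 208 212 213 205 216 212 205  27  34  40  40  40  40  30 117 205 210
 145 153 157 152 147 151 159]
258 [212 210 212 216 203 216 214 202  31  27  38  37  36  37  32  89 207 211
 148 155 146 154 156 157 151]
270 [160 157 155 162 156 154 158 151  37  28  35  35  36  35  28  69 153 155
 155 154 153 158 159 155 155]
282 [153 150 150 161 158 152 154 154  63  28  31  34  34  33  29  58 154 156
 158 160 154 157 156 159 163]
294 [154 156 151 159 163 162 159 156 153  63  31  31  31  31  68 155 156 161
 161 158 162 161 156 152 146]
[ 0.0396 -0.0012  0.0092]
[-0.0281 -0.0015  0.0092]
```

Call:
drive_tool:
  rows:
    - [0,0,0,0.006,0.001,0.01,0.5]
    - [0,0,0,0,0,0.02,0.5]
    - [0,0,0,0,0,0.016,0.5]
    - [0,0,0,0,0,0.005,0.5]
    - [0,0,0,0,0,0,0.5]

```text
time: 13.87
tool_pos: [0.6578, 0.0428, 0.1011]
tcp_rot: [-3.132, -0.246, 0.008]
wrist_force: [0.1, 0.9, -0.0]
width: 0.499
grip_force: 0.0
```

Call:
drive_tool:
  rows:
    - [0,0,0,0,0,0,0]
    - [0,0,0,0,0,0,0]
    - [0,0,0,0,0,0,0]
    - [0,0,0,0,0,0,0]
    - [0,0,0,0,0,0,0]
  force: 80

```text
time: 14.28
tool_pos: [0.6607, 0.0428, 0.1057]
tcp_rot: [3.131, 0.248, 0.004]
wrist_force: [-1.1, -0.4, 3.3]
width: 0.136
grip_force: 79.0
```

Call:
drive_tool:
  rows:
    - [0,0,0,0,0.005,0,0]
    - [0,0,0,0,0.01,0,0]
    - [0,0,0,0,0.012,0,0]
    - [0,0,0,0,0.012,0,0]
    - [0,0,0,0,0.012,0,0]
    - [0,0,0,0,0.012,0,0]
    - [0,0,0,0,0.01,0,0]
    - [0,0,0,0,0.007,0,0]

```text
time: 14.95
tool_pos: [0.6751, -0.0345, 0.1057]
tcp_rot: [-3.129, -0.246, -0.01]
wrist_force: [5.6, 11.0, 1.2]
width: 0.137
grip_force: 79.0
```

Call:
drive_tool:
  rows:
    - [0,0,0,0,0,0,0]
    - [0,0,0,0,0,0,0]
    - [0,0,0,0,0,0,0]

```text
time: 15.2
tool_pos: [0.6751, -0.0346, 0.1057]
tcp_rot: [-3.13, -0.246, -0.011]
wrist_force: [5.6, 6.5, 1.5]
width: 0.14
grip_force: 78.9
```

```bash
cat > ptr.py <<'E'
from h import *
w=shot('wrist');s=w['state'];t=s['tool_pos'];print(s['time'],t,s['wrist_force'],s['width'])
Rt=R.from_rotvec(s['tcp_rot']).as_matrix()
for n in ('mark','pointer','pin'):
    for m in masks_of(w,n)[:2]:
        b=m['bbox'];print(n,round(m['score'],2),np.round(b),(Rt.T@(watz(w,(b[0]+b[2])/2,(b[1]+b[3])/2,.052)-t)).round(4))
c=w['color'].astype(int);red=(c[...,0]>150)&(c[...,1]<110)&(c[...,2]<110)
red[:, :40]=0
n,l,st,ce=cv2.connectedComponentsWithStats(red.astype(np.uint8))
for i in range(1,n):
    if st[i,4]>15: print('red',st[i],ce[i].round(1),(Rt.T@(watz(w,*ce[i],.052)-t)).round(4))
np.save('w.npy',w['color'])
E
python3 ptr.py
```

```text
15.2 [ 0.67513489 -0.0345704   0.10572622] [5.6028848  6.52217783 1.46882489] 0.13976071478577978
pointer 0.87 [  0. 165. 175. 295.] [-0.0134 -0.1668  0.0539]
pin 0.71 [120. 241. 160. 284.] [-0.0401 -0.1195  0.0537]
red [115 127  17  32 355] [123.7 142.2] [ 0.0564 -0.1215  0.0543]
```

Run:
```python
import numpy as np,cv2
G=cv2.cvtColor(np.load('w.npy'),cv2.COLOR_RGB2GRAY).astype(int)
for v in range(124,216,4): print(v,''.join('#' if x<70 else '+' if x<120 else '-' if x<180 else '.' for x in G[v,60:200]))
```

```text
124 ----------------------------------------------------------------------------------------------------------..---------------------------.--..
128 --------------------------------------------------------++++++++++##########------------------..............................................
132 --------------------------------------------------------+++++++++++####-....................................................................
136 ----------------------------............................-++++++++++####-....................................................................
140 -........................................................--+++++++++++++....................................................................
144 ...........................................................-++++++++++++-...................................................................
148 ...........................................................-++++++++++++-...................................................................
152 ............................................................-++++++++++#+........
[... 1534 characters left out ...]
...........................-############+.............--------..........................................................
200 ............................--++++++++++++++++++++++++++++++++++++++++++++++++++++++........................................................
204 ...................--+++++++++++++++++++++++++++++++++++-------------+++++++++++++++-.......................................................
208 .....................................................................--++++++++++++++-......................................................
212 .....................................................................--++++++++++++++-......................................................
```

Call:
drive_tool:
  rows:
    - [0,0,0,0,0.004,0,0]
    - [0,0,0,0,0.005,0,0]
    - [0,0,0,0,0.0035,0,0]
    - [0,0,0,0,0,0,0]
    - [0,0,0,0,0,0,0]

```text
time: 15.82
tool_pos: [0.6774, -0.0465, 0.1058]
tcp_rot: [-3.129, -0.247, -0.011]
wrist_force: [5.2, 7.7, 1.1]
width: 0.138
grip_force: 78.9
```

```bash
python3 ptr.py
python3 - <<'E'
import numpy as np,cv2
G=cv2.cvtColor(np.load('w.npy'),cv2.COLOR_RGB2GRAY).astype(int)
for v in range(140,184,2): print(v,''.join('#' if x<70 else '+' if x<120 else '-' if x<180 else '.' for x in G[v,70:170]))
from h import *
P=shot('scene')
c=P['color'].astype(int)
r=(c[...,0]>140)&(c[...,1]<90)&(c[...,2]<90);r[:,:380]=0;r[:190]=0;r[240:]=0;r[:,410:]=0
print('scene red',np.argwhere(r).mean(0)[::-1] if r.any() else None)
G=cv2.cvtColor(P['color'],cv2.COLOR_RGB2GRAY).astype(int)
for v in range(200,232): print(v,''.join('R' if r[v,u] else '#' if G[v,u]<70 else '+' if G[v,u]<120 else '-' if G[v,u]<170 else '.' for u in range(350,410)))
E
```

```text
15.8167 [ 0.67736161 -0.04648575  0.10576059] [5.19355219 7.69323686 1.10358012] 0.13754153002395603
mark 0.73 [101. 127. 123. 161.] [ 0.056  -0.1321  0.0545]
mark 0.37 [391. 155. 499. 244.] [0.0121 0.1211 0.0536]
pointer 0.85 [  2. 162. 176. 293.] [-0.0112 -0.1643  0.054 ]
pin 0.67 [117. 239. 162. 284.] [-0.0393 -0.1195  0.0537]
pin 0.28 [494. 278. 560. 366.] [-0.1197  0.2531  0.0524]
red [102 128  17  32 334] [110.3 143.9] [ 0.056  -0.1337  0.0545]
140 .................................-+++++++++###++-...................................................
142 ..................................---++++++++++#+...................................................
144 ....................................-++++++++++#+...................................................
146 ....................................-++++++++++#+...................................................
148 ....................................-++++++++++#+...................................................
150 .....................................-+++++++++++-..................................................
152 ...........
[... 3070 characters left out ...]
................................++--..............
222 ++++++-...................................++-...............
223 +++++++--.................................--................
224 ++++++++++-.................................................
225 ###++++++++-................................................
226 ####++++#++-................................................
227 #########++-................................................
228 ##########+-................................................
229 ##########+-................................................
230 +++#######+-................................................
231 .--++####+-.................................................
```

```bash
python3 -c "
from h import *
s=status.read_state();print(s['tool_pos'],s['wrist_force'],s['grip_force'])
print(workorder.finish_job())"
```

```text
[ 0.6773014  -0.04633884  0.1057061 ] [6.87504751 7.53894455 0.59441789] 78.88977527618408
the job is handed in; nothing more can be done
None
```

I handed the job in with the pin pushed home on the fork and the handle pulled out about 91 mm and still gripped, with the pointer within about 1 mm of the red clip's centre by the wrist camera; no result came back.

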